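# Find the loose hatch of the bench cable box and push it open

### The arm

A 6-joint arm with a two-finger parallel gripper is mounted at the origin on the work surface. World frame = base frame: x ahead of the robot, y to its left, z up, the work surface at z = 0. Lengths are in m, angles in rad, forces in N, time in s.
With the tool pointing down it reaches from about 0.275 to 0.975 m from the base axis. Payload 8.4 kg.
Tool frame: the origin (TCP) lies midway between the tips of the shut fingers; the grasp point (between the pads) lies manip.pinch_z behind it (manip.pinch_z is the distance from the TCP to the grasp point, in m); z points along the fingers, y is the line along which they close (so a half turn about z gives the same grasp; the last joint's range is limited). The gripper opens to 92 mm and grips with 3 to 60 N. Pads are 20 mm wide; open, the fingers measure 128 mm over their backs; the gripper's body (75 mm by 189 mm) begins 69 mm behind the grasp point.
Start: joints at [1.295, 0.353, 1.633, -0, 1.155, -0.002], TCP at [0.169, 0.602, 0.215] pointing down, gripper open.
Joint ranges: [-2.63, 2.63], [-0.92, 2.1], [0.06, 2.66], [-1.3, 4.44], [0, 2.69], [-3.02, 3.02]. Speed limits (rad/s): [2.22, 2.22, 2.79, 3.14, 3.14, 3.14].

### API

Orientations are given as a unit quaternion [x, y, z, w].
In Python, from rig import manip gives the robot as it stands.
- The arm moves only by the tool send_rows, never from a script. Its argument "rows" is a list of rows, each an object with "translation": the shift along the world's x, y, z in units of 100 cm (1.0 is 100 cm), a list of three; "yaw": the turn about the world's z in units of pi rad (1.0 is pi rad). In form: [{"translation": [dx, dy, dz], "yaw": yaw}, ...]. A call has 1 to 5 rows; each row is the pose to reach, as a shift and turn from the pose commanded when the call began, turning the shorter way round; what a row does not reach only later rows make up. A row lasts 1/12 s, in which the tool goes at most 41.7 mm and 7.16 degrees, less where a joint would pass 70% of its speed; a pose out of reach is approached as far as the arm can. A call with a number of a shift or a turn outside -1 to 1 is refused whole. A call with a gripper value outside its range is refused whole. "fingers" is the finger opening in mm, from 0 to 91.9, set as the call begins (left out, the last holds). The fingers move at their own pace and stop on an object; the grip force is fixed at half the most. Time passes only in rows, so rows that repeat a pose let the fingers close. It gives the time, the measured TCP pose, the force, the opening and the grip force at its end, in the units of the state.
- manip.get_obs(): the state, without advancing time (a new reading comes with each control period).
- manip.get_image(name): name is "scene" or "top" or "wrist"; returns a dict with "image" (480x640x3 uint8, blue, green, red), "fx", "fy", "cx", "cy" (pixels), "rvec" (rotation vector, rad) and "tvec" (3), from world to camera coordinates, as OpenCV has them. Camera axes: x right, y down, z forward; pixel columns grow to the right and rows downward; lengths in m; the calibration is good to about 2 mm. The wrist camera is an equidistant fisheye: a pixel r from the principal point sees the ray r / f radians off the axis. A picture is of the moment at which its call begins. There is no depth.
- manip.hand_in(): hands the job in; it is judged then, once.
The state is a dict: "t": time; "joint_pos": joint angles; "qd": joint speeds; "effort": joint torques, N m; "tcp_pos": TCP position; "ee_rot": TCP orientation; "ft_force": force on the tool from outside, world axes, zero at the start; "torque": the same for the moment, N m; "grip_width": finger opening in m; "grip_force": force on a finger pad.
Only numpy, scipy, OpenCV 4.12 (cv2) and the standard library are available. Lean on these libraries where they do the work, as an engineer would, in place of code of your own. Each camera call takes 0.05 s, during which the arm holds its last target. There are 200 camera calls.

### The job

One of the four grey hatches on the white cable box is not latched: press lightly on their blue dots to find the one that rocks, then push its dotted end down until the hatch stands tipped open by more than 45 degrees, and take the hand away. Press only with the fingertips: do not force the latched hatches, do not lift the loose hatch by its dotted end, and leave the bottle, can, slide box and mouse where they stand.

Things in the scene. Friction and masses are not known exactly. Their poses are not given: they have to be found in the camera images.
- cable_box: White cable box fixed to the bench, 150 (x) by 475 (y) by 95 mm high; origin centre of underside, z up, -x side faces the robot. Four identical grey hatches lie flush in its top at y = +150, +50, -50, -150 mm: plates 84 (x) by 72 by 5 mm, each a see-saw on a pin along y at x = +20 mm, 2.5 mm under the top: 62 mm of plate on the robot's side (with blue dot), 22 mm beyond.
- press_1 (a point): Centre of the blue press dot, on the top surface, of the 1st hatch from the box's +y end; axes as the box. The dot lies 51 mm from the pivot pin, on the robot's side. Which hatch is the loose one differs every time and cannot be seen, only felt or read from the joints.
- press_2 (a point): Dot centre of the 2nd hatch from the +y end (as press_1). The opening under each hatch is 87 (x) by 75 mm (y), its robot-side edge 63 mm from the pin, and clear to 90 mm deep: closed fingers can follow the plate down.
- press_3 (a point): Dot centre of the 3rd hatch from the +y end (as press_1). A finger pushed straight down 30 mm from the pin (21 mm from the dot towards the pin, along the box's +x) tips the loose plate to about 60 degrees when the fingertip is 45 mm below the top surface.
- press_4 (a point): Dot centre of the 4th hatch from the +y end (as press_1). As a plate tips open, its short end beyond the pin rises to about 20 mm above the top.
- loose (a joint): Tilt in rad of the one loose hatch (which opening it sits in is not told). 0 = level and flush as at the start; grows as its dotted end goes down, to a stop at 1.2; negative if the dotted end comes up. It turns against light friction of 0.1 N m (about 2 N on the dot) and stays at whatever tilt it is left.
- latched_a (a joint): Tilt in rad of one of the three latched hatches (which opening is not told). 0 = level; grows as the dotted end goes down. The catch acts as a stiff spring, 25 N m/rad: 6 N on the dot sinks it 0.6 mm and it springs back. Forced beyond 0.10 rad (dot sunk 5 mm, about 50 N) the catch breaks.
- latched_b (a joint): Tilt in rad of one of the three latched hatches (which opening is not told). 0 = level; grows as the dotted end goes down. The catch acts as a stiff spring, 25 N m/rad: 6 N on the dot sinks it 0.6 mm and it springs back. Forced beyond 0.10 rad (dot sunk 5 mm, about 50 N) the catch breaks.
- latched_c (a joint): Tilt in rad of one of the three latched hatches (which opening is not told). 0 = level; grows as the dotted end goes down. The catch acts as a stiff spring, 25 N m/rad: 6 N on the dot sinks it 0.6 mm and it springs back. Forced beyond 0.10 rad (dot sunk 5 mm, about 50 N) the catch breaks.
- oil_bottle: Bystander: small amber bottle, 28 mm diameter, 70 mm tall, standing loose in front of the box (robot's side); origin at the centre of its underside, z up.
- lens_can: Bystander: black lens can, 40 mm diameter, 58 mm tall, standing loose in front of the box (robot's side); origin at the centre of its underside, z up.
- slide_box: Bystander: blue slide box, 85 by 50 by 35 mm high, loose behind the box; origin at the centre of its underside, z up.
- mouse: Bystander: black computer mouse, 100 by 58 by 24 mm high, loose behind the box; origin at the centre of its underside, z up.

How it is judged:
By the outcome, as a careful person would: the job done as asked, in the order asked, and still so for the second after the job is handed in, with the robot touching nothing.
It also fails if it takes over 48 s, if anything falls off the work surface, if the arm or the gripper's body presses on something with over 40 N, if the wrist force passes 120 N, or if a joint passes its speed limit or range.

## Working session

There is one attempt and no reset: what is moved stays moved. The work goes in short steps, Python scripts to look and compute and a tool call to move; the robot and the scene stay as the last step left them, time stands still between calls to the robot, and variables do not carry over. Pictures are saved under pics/ and viewed, at most 10 in all, crops included, and the job is handed in when it is done.

Besides the shell and the picture viewer there is one more tool, called after ">>>" as name(argument=value, ...), one argument or row to a line, values as JSON. send_rows: Moves the arm, as the interface text tells. Its arguments: {"type":"object","properties":{"rows":{"type":"array"},"fingers":{"type":"number"}},"required":["rows"]}

```bash
mkdir -p pics; cat > h.py <<'E'
import cv2,numpy as np
from rig import manip
def ray(c,u,v,z):
    R,_=cv2.Rodrigues(np.array(c["rvec"],float));t=np.array(c["tvec"],float).ravel()
    d=R.T@np.array([(u-c["cx"])/c["fx"],(v-c["cy"])/c["fy"],1]);o=-R.T@t
    return o+d*(z-o[2])/d[2]
E
python3 - <<'E'
from h import *
for n in("top","scene"):
    c=manip.get_image(n);im=c["image"];cv2.imwrite(f"pics/{n}.png",im)
    hsv=cv2.cvtColor(im,cv2.COLOR_BGR2HSV)
    m=cv2.inRange(hsv,(95,110,50),(130,255,255))
    k,l,s,ce=cv2.connectedComponentsWithStats(m)
    for i in range(1,k):
        if s[i,4]>15: print(n,s[i],ce[i].round(1),ray(c,*ce[i],.095).round(4))
o=manip.get_obs();print(o);print(manip.pinch_z)
E
```

```text
top [ 193  105   47   56 1702] [216.2 133.4] [0.7419 0.1696 0.095 ]
top [383 237  14  14 153] [389.6 243.5] [ 0.5799 -0.0795  0.095 ]
top [311 239  14  14 149] [317.2 245.3] [0.5768 0.0205 0.095 ]
top [239 241  14  14 151] [245.3 247.1] [0.5736 0.1206 0.095 ]
top [168 243  13  13 141] [174. 249.] [0.5704 0.2207 0.095 ]
scene [261 226  11   7  61] [266.  229.3] [ 0.5826 -0.0805  0.095 ]
scene [309 244  11   8  66] [313.8 247.8] [0.5791 0.0197 0.095 ]
scene [360 264  13   8  80] [366.  267.7] [0.5752 0.1195 0.095 ]
scene [417 286  13   9  90] [423. 290.] [0.5723 0.2197 0.095 ]
scene [ 301  367   66   57 1836] [333.3 392.6] [0.8198 0.2149 0.095 ]
{'t': 0.1, 'joint_pos': array([ 1.29463982e+00,  3.53569864e-01,  1.63400077e+00, -9.65326668e-06,
        1.15517889e+00, -2.40476239e-03]), 'qd': array([ 7.58003634e-04, -1.04418841e-03, -1.54158533e-03, -1.46824413e-07,
       -4.38143094e-04,  1.94061956e-04]), 'effort': array([-6.33136933e-04, -5.94905734e+01, -3.34933519e+01,  6.99133426e-02,
        1.82899466e-02,  2.83387863e-05]), 'tcp_pos': array([0.16886168, 0.60133698, 0.21396964]), 'ee_rot': array([ 1.36446922e-01,  9.90647214e-01, -5.73443398e-04, -7.59322965e-05]), 'ft_force': array([ 0.84089617,  1.04376184, -0.11736653]), 'torque': array([-0.06463468,  0.03580418,  0.02164869]), 'grip_force': 0.0, 'grip_width': 0.09172836189378943}
0.0187
```

View pics/top.png

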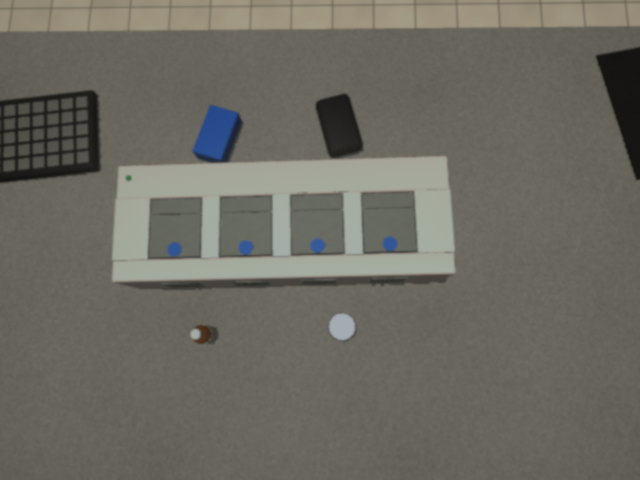

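View pics/scene.png

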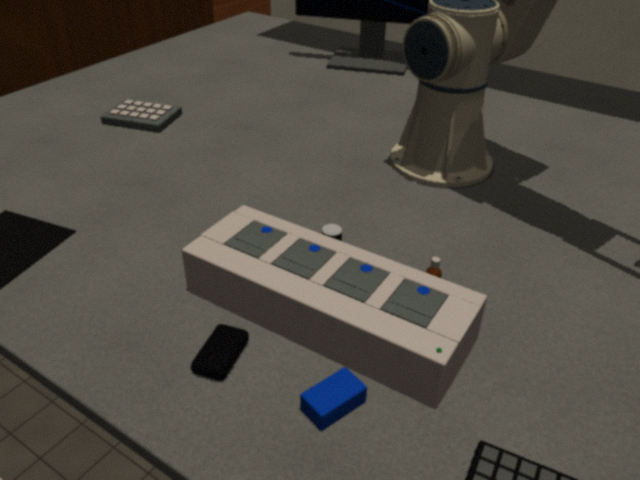

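The top and scene views agree to within 3 mm. The dots lie about 100 mm apart, from (0.571, 0.220) to (0.581, -0.080), and the box is yawed about +1.8°. The bottle and can stand in front of the box; the slide box and mouse stand behind it. I'm moving to above dot 1.

>>> send_rows(
  fingers=0,
  rows=[
    {"translation":[0.03,-0.028,0],"yaw":0.03},
    {"translation":[0.06,-0.056,0],"yaw":0.06},
    {"translation":[0.09,-0.084,0],"yaw":0.097},
    {"translation":[0.12,-0.112,0],"yaw":0.097},
    {"translation":[0.15,-0.14,0],"yaw":0.097},
  ],
)

```text
t: 0.52
tcp_pos: [0.3198, 0.4601, 0.2143]
ee_rot: [-0.016, 1.0, -0.0, -0.0]
ft_force: [0.4, 0.3, -1.0]
grip_width: 0.0609
grip_force: 0.0
```

>>> send_rows(
  rows=[
    {"translation":[0.03,-0.028,0],"yaw":0},
    {"translation":[0.06,-0.056,0],"yaw":0},
    {"translation":[0.09,-0.084,0],"yaw":0},
    {"translation":[0.12,-0.112,0],"yaw":0},
    {"translation":[0.15,-0.14,0],"yaw":0},
  ],
)

```text
t: 0.93
tcp_pos: [0.47, 0.32, 0.2144]
ee_rot: [-0.015, 1.0, -0.0, -0.0]
ft_force: [-0.6, 1.5, -0.4]
grip_width: 0.0275
grip_force: 0.0
```

>>> send_rows(
  rows=[
    {"translation":[0.03,-0.03,0],"yaw":0},
    {"translation":[0.06,-0.06,0],"yaw":0},
    {"translation":[0.09,-0.09,-0.01],"yaw":0},
    {"translation":[0.101,-0.1,-0.045],"yaw":0},
    {"translation":[0.101,-0.1,-0.08],"yaw":0},
  ],
)

```text
t: 1.35
tcp_pos: [0.5742, 0.219, 0.1349]
ee_rot: [-0.014, 1.0, 0.0, 0.003]
ft_force: [-1.2, 0.2, -0.2]
grip_width: 0.0001
grip_force: 0.0
```

>>> send_rows(
  rows=[
    {"translation":[0,0,-0.02],"yaw":0},
    {"translation":[0,0,-0.03],"yaw":0},
    {"translation":[0,0,-0.03],"yaw":0},
    {"translation":[0,0,-0.03],"yaw":0},
  ],
)

```text
t: 1.68
tcp_pos: [0.57, 0.222, 0.1049]
ee_rot: [-0.016, 1.0, -0.0, -0.0]
ft_force: [-0.6, 0.5, 0.2]
grip_width: 0.0007
grip_force: 0.0
```

```bash
python3 - <<'E'
from h import *
o=manip.get_obs();print(o["tcp_pos"],o["grip_width"],o["ft_force"])
c=manip.get_image("top");im=c["image"]
cv2.imwrite("pics/t2.png",cv2.resize(im[100:300,80:340],None,fx=3,fy=3))
E
```

```text
[0.57004085 0.22198073 0.10488577] 0.0006546296636101247 [-0.56137998  0.5256791   0.22518031]
```

View pics/t2.png

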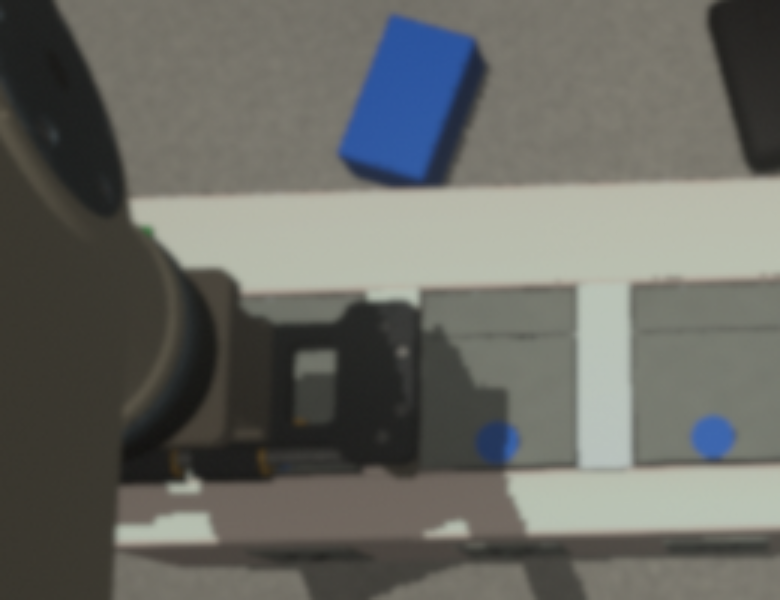

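The picture shows the gripper alone above hatch 1 (dot hidden under it) with everything else undisturbed. I'll shift about 4 mm inward so the tips stay clear of the frame, then step down.

>>> send_rows(
  rows=[
    {"translation":[0.004,-0.002,0],"yaw":0},
    {"translation":[0.004,-0.002,-0.004],"yaw":0},
    {"translation":[0.004,-0.002,-0.007],"yaw":0},
    {"translation":[0.004,-0.002,-0.007],"yaw":0},
    {"translation":[0.004,-0.002,-0.007],"yaw":0},
  ],
)

```text
t: 2.15
tcp_pos: [0.5739, 0.2198, 0.0977]
ee_rot: [-0.016, 1.0, 0.0, -0.0]
ft_force: [0.1, -0.1, -0.4]
grip_width: 0.0007
grip_force: 0.0
```

>>> send_rows(
  rows=[
    {"translation":[0,0,-0.001],"yaw":0},
    {"translation":[0,0,-0.0015],"yaw":0},
    {"translation":[0,0,-0.0015],"yaw":0},
  ],
)

```text
t: 2.4
tcp_pos: [0.5739, 0.2197, 0.096]
ee_rot: [-0.016, 1.0, -0.0, -0.0]
ft_force: [0.0, -0.2, 0.2]
grip_width: 0.0007
grip_force: 0.0
```

>>> send_rows(
  rows=[
    {"translation":[0,0,-0.001],"yaw":0},
    {"translation":[0,0,-0.001],"yaw":0},
  ],
)

```text
t: 2.57
tcp_pos: [0.5741, 0.2198, 0.0952]
ee_rot: [-0.015, 1.0, 0.0, 0.0]
ft_force: [0.1, -0.6, 2.7]
grip_width: 0.0007
grip_force: 1.2
```

>>> send_rows(
  rows=[
    {"translation":[0,0,-0.001],"yaw":0},
    {"translation":[0,0,-0.001],"yaw":0},
  ],
)

```text
t: 2.73
tcp_pos: [0.5741, 0.2198, 0.0947]
ee_rot: [-0.015, 1.0, 0.0, 0.0]
ft_force: [-3.2, -1.3, 8.9]
grip_width: 0.0003
grip_force: 4.2
```

>>> send_rows(
  rows=[
    {"translation":[0,0,-0.0005],"yaw":0},
    {"translation":[0,0,-0.0005],"yaw":0},
  ],
)

```text
t: 2.9
tcp_pos: [0.5741, 0.2198, 0.0945]
ee_rot: [-0.015, 1.0, 0.0, 0.0]
ft_force: [-4.0, -0.8, 10.9]
grip_width: 0.0003
grip_force: 5.3
```

Hatch 1 is springy at about 11 N/mm, so it is latched. On to hatch 2.

>>> send_rows(
  rows=[
    {"translation":[0,0,0.02],"yaw":0},
    {"translation":[0.0013,-0.04,0.02],"yaw":0},
    {"translation":[0.0026,-0.08,0.02],"yaw":0},
    {"translation":[0.0032,-0.1,0.02],"yaw":0},
    {"translation":[0.0032,-0.1,0.012],"yaw":0},
  ],
)

```text
t: 3.32
tcp_pos: [0.578, 0.1164, 0.1067]
ee_rot: [-0.014, 1.0, -0.0, 0.001]
ft_force: [1.1, -0.4, -0.3]
grip_width: 0.0002
grip_force: 0.0
```

>>> send_rows(
  rows=[
    {"translation":[0,0,-0.006],"yaw":0},
    {"translation":[0,0,-0.0085],"yaw":0},
    {"translation":[0,0,-0.0095],"yaw":0},
    {"translation":[0,0,-0.0095],"yaw":0},
  ],
)

```text
t: 3.65
tcp_pos: [0.5768, 0.1206, 0.0956]
ee_rot: [-0.016, 1.0, -0.0, -0.0]
ft_force: [0.6, -0.4, -0.5]
grip_width: 0.0008
grip_force: 0.0
```

>>> send_rows(
  rows=[
    {"translation":[0,0,-0.001],"yaw":0},
    {"translation":[0,0,-0.001],"yaw":0},
  ],
)

```text
t: 3.82
tcp_pos: [0.5772, 0.1207, 0.0952]
ee_rot: [-0.016, 1.0, 0.0, 0.0]
ft_force: [-1.3, 1.1, 1.6]
grip_width: 0.0008
grip_force: 1.0
```

>>> send_rows(
  rows=[
    {"translation":[0,0,-0.001],"yaw":0},
    {"translation":[0,0,-0.001],"yaw":0},
  ],
)

```text
t: 3.98
tcp_pos: [0.5773, 0.1206, 0.0947]
ee_rot: [-0.016, 1.0, 0.0, 0.0]
ft_force: [-3.6, 2.6, 7.8]
grip_width: 0.0003
grip_force: 4.0
```

Hatch 2 reaches 7.8 N at 0.0947, so it is latched too. On to hatch 3.

>>> send_rows(
  rows=[
    {"translation":[0,0,0.02],"yaw":0},
    {"translation":[0.0013,-0.04,0.02],"yaw":0},
    {"translation":[0.0026,-0.08,0.02],"yaw":0},
    {"translation":[0.0032,-0.1,0.02],"yaw":0},
    {"translation":[0.0032,-0.1,0.012],"yaw":0},
  ],
)

```text
t: 4.4
tcp_pos: [0.5816, 0.0165, 0.1074]
ee_rot: [-0.014, 1.0, -0.0, 0.001]
ft_force: [0.9, 0.1, 0.1]
grip_width: 0.0007
grip_force: 0.0
```

>>> send_rows(
  rows=[
    {"translation":[0,0,-0.006],"yaw":0},
    {"translation":[0,0,-0.0085],"yaw":0},
    {"translation":[0,0,-0.0095],"yaw":0},
    {"translation":[0,0,-0.0095],"yaw":0},
  ],
)

```text
t: 4.73
tcp_pos: [0.5801, 0.0208, 0.096]
ee_rot: [-0.016, 1.0, 0.0, -0.0]
ft_force: [0.1, -0.4, -0.1]
grip_width: 0.0008
grip_force: 0.0
```

>>> send_rows(
  rows=[
    {"translation":[0,0,-0.001],"yaw":0},
    {"translation":[0,0,-0.001],"yaw":0},
  ],
)

```text
t: 4.9
tcp_pos: [0.5804, 0.0204, 0.0956]
ee_rot: [-0.016, 1.0, 0.0, 0.0]
ft_force: [-0.1, 0.1, 0.5]
grip_width: 0.0007
grip_force: 0.0
```

>>> send_rows(
  rows=[
    {"translation":[0,0,-0.001],"yaw":0},
    {"translation":[0,0,-0.001],"yaw":0},
  ],
)

```text
t: 5.07
tcp_pos: [0.5806, 0.0203, 0.095]
ee_rot: [-0.016, 1.0, 0.0, 0.0]
ft_force: [-1.6, 1.5, 3.9]
grip_width: 0.0004
grip_force: 2.3
```

>>> send_rows(
  rows=[
    {"translation":[0,0,-0.0007],"yaw":0},
    {"translation":[0,0,-0.0007],"yaw":0},
  ],
)

```text
t: 5.23
tcp_pos: [0.5806, 0.0203, 0.0947]
ee_rot: [-0.015, 1.0, 0.0, 0.0]
ft_force: [-2.7, 2.3, 7.1]
grip_width: 0.0004
grip_force: 4.2
```

Hatch 3 is latched. I'll check hatch 4 by pressing it as well.

>>> send_rows(
  rows=[
    {"translation":[0,0,0.02],"yaw":0},
    {"translation":[0.0013,-0.04,0.02],"yaw":0},
    {"translation":[0.0026,-0.08,0.02],"yaw":0},
    {"translation":[0.0032,-0.1,0.02],"yaw":0},
    {"translation":[0.0032,-0.1,0.012],"yaw":0},
  ],
)

```text
t: 5.65
tcp_pos: [0.585, -0.0839, 0.1073]
ee_rot: [-0.014, 1.0, -0.001, 0.002]
ft_force: [-0.2, -0.2, 0.2]
grip_width: 0.0003
grip_force: 0.0
```

>>> send_rows(
  rows=[
    {"translation":[0,0,-0.006],"yaw":0},
    {"translation":[0,0,-0.0085],"yaw":0},
    {"translation":[0,0,-0.0095],"yaw":0},
    {"translation":[0,0,-0.0095],"yaw":0},
  ],
)

```text
t: 5.98
tcp_pos: [0.5833, -0.0791, 0.0959]
ee_rot: [-0.016, 1.0, 0.0, -0.001]
ft_force: [0.2, 1.0, -0.1]
grip_width: 0.0003
grip_force: 0.0
```

>>> send_rows(
  rows=[
    {"translation":[0,0,-0.0015],"yaw":0},
    {"translation":[0,0,-0.0015],"yaw":0},
  ],
)

```text
t: 6.15
tcp_pos: [0.5837, -0.0795, 0.0949]
ee_rot: [-0.016, 1.0, 0.0, 0.0]
ft_force: [-0.2, -0.0, 1.7]
grip_width: 0.0003
grip_force: 0.0
```

>>> send_rows(
  rows=[
    {"translation":[0,0,-0.001],"yaw":0},
    {"translation":[0,0,-0.001],"yaw":0},
  ],
)

```text
t: 6.32
tcp_pos: [0.5838, -0.0799, 0.094]
ee_rot: [-0.016, 1.0, 0.0, 0.0]
ft_force: [0.4, 0.4, 1.2]
grip_width: 0.0002
grip_force: 0.5
```

Hatch 4 yields at 1–2 N, so it is the loose one. I'll shift towards the pin and push down.

>>> send_rows(
  rows=[
    {"translation":[0,0,0.006],"yaw":0},
    {"translation":[0.018,0.0005,0.006],"yaw":0},
    {"translation":[0.018,0.0005,0.003],"yaw":0},
    {"translation":[0.018,0.0005,-0.002],"yaw":0},
    {"translation":[0.018,0.0005,-0.007],"yaw":0},
  ],
)

```text
t: 6.73
tcp_pos: [0.6028, -0.08, 0.0875]
ee_rot: [-0.015, 1.0, -0.0, 0.002]
ft_force: [2.1, 0.7, 7.0]
grip_width: 0.0003
grip_force: 3.0
```

>>> send_rows(
  rows=[
    {"translation":[0,0,-0.004],"yaw":0},
    {"translation":[0,0,-0.008],"yaw":0},
    {"translation":[0,0,-0.012],"yaw":0},
    {"translation":[0,0,-0.016],"yaw":0},
    {"translation":[0,0,-0.016],"yaw":0},
  ],
)

```text
t: 7.15
tcp_pos: [0.6002, -0.0798, 0.0698]
ee_rot: [-0.015, 1.0, 0.0, -0.001]
ft_force: [0.5, 0.2, 0.1]
grip_width: 0.0002
grip_force: 0.5
```

>>> send_rows(
  rows=[
    {"translation":[0,0,-0.004],"yaw":0},
    {"translation":[0,0,-0.008],"yaw":0},
    {"translation":[0,0,-0.012],"yaw":0},
    {"translation":[0,0,-0.012],"yaw":0},
  ],
)

```text
t: 7.48
tcp_pos: [0.6008, -0.0797, 0.0577]
ee_rot: [-0.015, 1.0, 0.0, -0.001]
ft_force: [-0.5, 0.2, 0.6]
grip_width: 0.0003
grip_force: 0.2
```

>>> send_rows(
  rows=[
    {"translation":[0,0,-0.003],"yaw":0},
    {"translation":[0,0,-0.006],"yaw":0},
    {"translation":[0,0,-0.008],"yaw":0},
    {"translation":[0,0,-0.008],"yaw":0},
  ],
)

```text
t: 7.82
tcp_pos: [0.6013, -0.0797, 0.0503]
ee_rot: [-0.015, 1.0, 0.0, -0.0]
ft_force: [-0.3, -1.2, 0.5]
grip_width: 0.0003
grip_force: 0.5
```

>>> send_rows(
  rows=[
    {"translation":[-0.005,0,0.002],"yaw":0},
    {"translation":[-0.008,0,0.03],"yaw":0},
    {"translation":[-0.008,0,0.07],"yaw":0},
    {"translation":[-0.008,0,0.11],"yaw":0},
    {"translation":[-0.008,0,0.15],"yaw":0},
  ],
)

```text
t: 8.23
tcp_pos: [0.5929, -0.0797, 0.2025]
ee_rot: [-0.015, 1.0, 0.0, -0.0]
ft_force: [0.8, 0.3, -0.1]
grip_width: 0.0006
grip_force: 0.0
```

>>> send_rows(
  rows=[
    {"translation":[-0.04,0,0.01],"yaw":0},
    {"translation":[-0.08,0,0.02],"yaw":0},
    {"translation":[-0.12,0,0.03],"yaw":0},
    {"translation":[-0.16,0,0.04],"yaw":0},
    {"translation":[-0.16,0,0.04],"yaw":0},
  ],
)

```text
t: 8.65
tcp_pos: [0.4275, -0.0794, 0.2421]
ee_rot: [-0.015, 1.0, -0.0, -0.001]
ft_force: [1.7, -0.6, -0.4]
grip_width: 0.0001
grip_force: 0.0
```

```bash
python3 - <<'E'
from h import *
a=manip.get_image("scene")["image"];b=manip.get_image("top")["image"]
o=manip.get_obs();print(o["t"],o["tcp_pos"],o["ft_force"])
cv2.imwrite("pics/f.png",np.hstack([cv2.resize(a[180:440,170:500],(400,315)),cv2.resize(b[80:350,100:460],(400,315))]))
E
```

```text
8.75 [ 0.43302356 -0.07985285  0.24192662] [-0.15168442 -0.47736777 -0.40685974]
```

View pics/f.png

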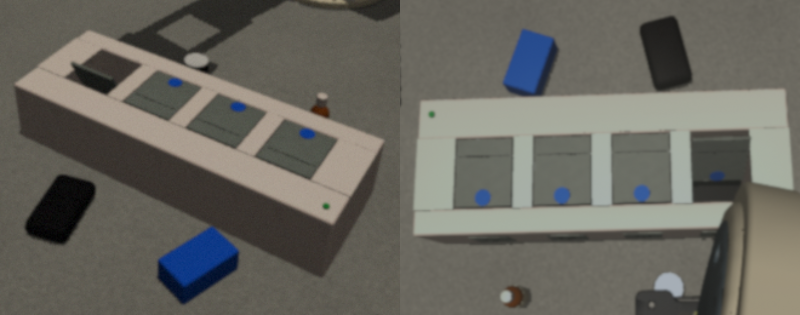

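The picture shows hatch 4 tipped with its short end up, the others level and the bystanders unmoved. I'll check the angle from the dot's position, then hand in if it holds.

```bash
python3 - <<'E'
from h import *
c=manip.get_image("top");hsv=cv2.cvtColor(c["image"],cv2.COLOR_BGR2HSV)
m=cv2.inRange(hsv,(95,90,25),(130,255,255));m[:200]=0
k,l,s,ce=cv2.connectedComponentsWithStats(m)
pin=np.array([0.5812+.051,-.0784])
for i in range(1,k):
    if s[i,4]>15 and ce[i][0]>350:
        # ray-plane solve: horizontal distance from pin = 51 cos(th) at depth 51 sin(th)
        e=[abs(pin[0]-ray(c,*ce[i],.0925-.051*np.sin(t)+.0025*np.cos(t))[0]-.051*np.cos(t)+.0025*np.sin(t)) for t in np.linspace(0,1.2,241)]
        print(ce[i],s[i,4],np.degrees(np.linspace(0,1.2,241)[np.argmin(e)]),min(e))
E
```

```text
[385.02325581 230.59302326] 86 58.44169510334397 7.012262866520859e-05
```

```bash
python3 -c "
from rig import manip
print(manip.hand_in())"
```

```text
the job is handed in; nothing more can be done
None
```

The loose hatch was the 4th from the +y end; it now stands tipped open at about 58° (measured from its dot in the top view), the other three were only pressed lightly and felt latched, the hand is clear, and the job is handed in.

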